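# Centre the bowl on the scale and tare it

### The arm

A 7-joint arm with a two-finger parallel gripper is mounted at the origin on a cart in front of the work surface, level with it; the furniture and walls round the work are solid. World frame = base frame: x ahead of the robot, y to its left, z up, the work surface at z = 0. Lengths are in m, angles in rad, forces in N, time in s.
With the tool pointing down it reaches from about 0.425 to 0.925 m from the base axis. Payload 6.8 kg.
Tool frame: the origin (TCP) lies at the very end of the fingers, on their centre line; the grasp point (between the pads) lies 19 mm behind it; z points along the fingers, y is the line along which they close (so a half turn about z gives the same grasp; the last joint's range is limited). The gripper opens to 85 mm and grips with 20 to 120 N. Pads are 22 mm wide; open, the fingers measure 114 mm over their backs; the gripper's body (76 mm by 85 mm) begins 54 mm behind the grasp point. The pads swing forward as they close: fully open they stand 13 mm farther back than shut.
Start: joints at [1.026, 0.477, 0.022, 1.555, -0.011, 1.109, -0.083], TCP at [0.286, -0.612, 0.231] pointing down, gripper open.
Joint ranges: [-2.96, 2.96], [-0.34, 2.1], [-1.41, 1.46], [0.24, 2.44], [-1.37, 4.51], [0.17, 1.92], [-2.96, 2.96]. Speed limits (rad/s): [2.39, 2.39, 3.14, 3.14, 3.14, 3.14, 3.14].

### API

Orientations are given as a unit quaternion [w, x, y, z].
In Python, from station import bot gives the robot as it stands. The module is installed in compiled form; this text tells all that it offers.
- The arm moves only by the shell command python3 -m jog 'ROWS' [OPENING] [FORCE]. ROWS is JSON, a list of rows, each a list of 4 numbers: the shift along the tool's x, y, z in cm, then the turn about the tool's z in rad. In form: [[x, y, z, spin], ...]. A call has 1 to 20 rows; each row is the pose to reach, as a shift and turn from the pose commanded when the call began, along the tool's axes at that moment; what a row does not reach only later rows make up. A row lasts 1/12 s, in which the tool goes at most 41.7 mm and 7.16 degrees, less where a joint would pass 70% of its speed; a pose out of reach is approached as far as the arm can. A call with a gripper value outside its range is refused whole. OPENING is the closure, from -1 (fully open) to 1 (shut), set as the call begins (- or left out, the last holds). The fingers move at their own pace and stop on an object; FORCE is the grip in N (left out, the last holds). Time passes only in rows, so rows that repeat a pose let the fingers close. It gives the time, the measured TCP pose, the force, the opening and the grip force at its end, in the units of the state.
- bot.get_obs(): the state, without advancing time (a new reading comes with each control period).
- bot.read_camera(name): name is "scene" or "top"; returns a dict with "pixels" (384x512x3 uint8, red, green, blue), "depth" (384x512 float32, m along the optical axis (not along the pixel's ray), 0 where there is no reading), "fovy" (degrees; the focal length in pixels is half the picture's height over the tangent of half this angle, whatever the lens; pixels are square), "cx", "cy" (the principal point, pixels), "distortion" ([k1, k2, p1, p2, k3] as OpenCV has them; the pictures are not rectified), "pose" (4x4, takes a point from camera to world coordinates). Camera axes: x right, y down, z forward; pixel columns grow to the right and rows downward; lengths in m; the calibration is good to about 2 mm. A picture is of the moment at which its call begins.
- bot.hand_in(): hands the job in; it is judged then, once.
The state is a dict: "t": time; "q": joint angles; "joint_vel": joint speeds; "joint_torque": joint torques, N m; "eef_pos": TCP position; "tool_rot": TCP orientation; "contact_force": force on the tool from outside, world axes, zero at the start; "torque": the same for the moment, N m; "gripper_width": opening from 0.0 (shut) to 1.0 (fully open); "grasp_force": force on a finger pad.
Only numpy, scipy, OpenCV 4.12 (cv2) and the standard library are available. Lean on these libraries where they do the work, as an engineer would, in place of code of your own. Each camera call takes 0.05 s, during which the arm holds its last target. There are 200 camera calls.

### The job

The empty steel bowl was set down near the left edge of the bench scale's pan, where it does not weigh true. Push it gently over the pan with the fingertips until it stands in the middle and take the fingers off it; then, so that filling can start from nought, press the tare key (of the four keys right of the display, the upper right one) fully in with a light touch, and withdraw. Do not pinch or lift anything, and leave the other three keys and the things round the scale alone.

Things in the scene. Friction and masses are not known exactly. Their poses are not given: they have to be found in the camera images.
- scale: electronic bench scale, 321 x 214 x 112 mm, fixed to the table. Origin: middle of its underside; +x to its rear, away from the worker, +y to the worker's left. Front panel (display, keys) faces -x and slopes at 45 degrees, rising towards +x, in front of and lower than the flat pan. Pan: 212 mm along x, 186 mm along y, top 111.5 mm above the table.
- pan_centre (a point): middle of the pan's upper surface: 20 mm in +x from the scale's origin, 111.5 mm above the table; the scale's axes
- weighing_bowl: empty round steel bowl, about 150 g, loose on the pan left of its middle. Foot 86 mm, rim 100 mm across, 45 mm high, wall 2.5 mm, nearly upright sides, so a vertical finger beside it meets the rim. Origin: centre of its underside; z up. It slides on the pan at about 1 N.
- tare_key (a point): middle of the tare key's face: the upper right of the four keys, in the scale's frame at x -131, y -52, z 65 mm. Each key is 17 mm wide (along y), 12 mm along the 45 degree slope, about 2 mm proud of the panel, face square to it (normal to -x and up); gaps between keys 5 mm sideways, 7 mm along the slope. It can be pressed straight down or square to the panel.
- zero_key (a point): middle of the face of the upper left key (leave alone): 22 mm left of the tare key at the same height
- on_key (a point): middle of the face of the lower right key (leave alone): 13 mm lower and 13 mm nearer to the worker than the tare key
- mode_key (a point): middle of the face of the lower left key (leave alone): 22 mm left of the lower right key
- scale_key_tare (a joint): travel of the tare key in m, inward square to the panel: 0 released, 0.0012 fully in; a spring returns it, about 5 N when fully in. Pressed straight down, a fingertip meets the sloping face first with its edge on the +x side
- scale_key_zero (a joint): travel of the upper left key, same values
- scale_key_on (a joint): travel of the lower right key, same values
- scale_key_mode (a joint): travel of the lower left key, same values
- caramel_tub: bystander: open round plastic tub of caramel cream, 111 mm across, 93 mm high, on the table to the left of the scale; origin at the centre of its underside
- nozzle: bystander: conical steel piping nozzle, 35 mm across, 50 mm high, standing on the table to the right of the scale; origin at the centre of its underside
- cutter: bystander: round steel ring cutter, 71 mm across, 35 mm high, on the table to the right of the scale; origin at the centre of its underside
Mind the look-alikes: they are no part of the job. Leave any yellow look-alike of the weighing_bowl alone.

How it is judged:
On the way, in this order (a step that is already met when the one before it is completed fails the run):
1. the bowl stands still in the middle of the pan (its centre within 15 mm of the pan's), untouched (horizontal distance between weighing_bowl and pan_centre below 0.015 m and contact force between the arm and weighing_bowl below 0.1 N and angle between weighing_bowl's own z axis and vertical below 0.1 rad and linear speed of weighing_bowl below 0.01 m/s), for 0.3 s.
2. the tare key is pressed in, at least 0.8 of its 1.2 mm, with the bowl still centred and untouched (value of joint scale_key_tare above 0.0008 m and horizontal distance between weighing_bowl and pan_centre below 0.015 m and contact force between the arm and weighing_bowl below 0.1 N), for 0.05 s.
At the end, for the whole second after the job is handed in: The bowl stands upright and still on the pan, its centre within 15 mm of the pan's middle; all four keys are out again (horizontal distance between weighing_bowl and pan_centre below 0.015 m and angle between weighing_bowl's own z axis and vertical below 0.1 rad and linear speed of weighing_bowl below 0.01 m/s and z of weighing_bowl in the frame of pan_centre between -0.004 and 0.004 m and value of joint each of scale_key_tare, scale_key_zero, scale_key_on, scale_key_mode below 0.0003 m); the robot touches nothing.
It fails at once if another key than tare is pressed (0.6 mm or more) (value of joint any of scale_key_zero, scale_key_on, scale_key_mode above 0.0006 m).
It fails at once if the bowl is lifted more than 8 mm off the pan, tipped by more than 0.25 rad, or falls from the pan (z of weighing_bowl in the frame of pan_centre above 0.008 m or z of weighing_bowl in the frame of pan_centre below -0.01 m or angle between weighing_bowl's own z axis and vertical above 0.25 rad).
It fails at once if the bowl is squeezed or shoved with more than 12 N (contact force between the arm and weighing_bowl above 12 N).
It fails at once if the scale or its keys are pressed with more than 30 N (contact force between the arm and scale above 30 N).
It fails at once if the tub, nozzle or cutter is moved by more than 10 mm (distance of any of caramel_tub, nozzle, cutter from where it was at the start of the episode above 0.01 m).
It also fails if it takes over 48 s, if anything falls off the work surface, if the arm or the gripper's body presses on something with over 40 N, if the wrist force passes 120 N, or if a joint passes its speed limit or range.

## Working session

There is one attempt and no reset: what is moved stays moved. The work goes in short steps, Python scripts to look and compute and a shell command to move; the robot and the scene stay as the last step left them, time stands still between calls to the robot, and variables do not carry over. Pictures are saved under pics/ and viewed, at most 10 in all, crops included, and the job is handed in when it is done.

```bash
mkdir -p pics; cat > h.py <<'E'
import numpy as np, cv2, pickle
from station import bot
def grab(n,tag):
    c=bot.read_camera(n); pickle.dump(c,open(f'pics/{tag}.pkl','wb'))
    cv2.imwrite(f'pics/{tag}.png',c['pixels'][:,:,::-1]); return c
def K(c):
    f=c['pixels'].shape[0]/2/np.tan(np.radians(c['fovy'])/2)
    return np.array([[f,0,c['cx']],[0,f,c['cy']],[0,0,1]])
def ray(c,uv):
    u=cv2.undistortPoints(np.array(uv,float).reshape(-1,1,2),K(c),np.array(c['distortion'],float)).reshape(-1,2)
    d=np.c_[u,np.ones(len(u))]; P=np.array(c['pose']); return P[:3,3],d@P[:3,:3].T,P
def onz(c,uv,z):
    o,d,_=ray(c,uv); return o+d*((z-o[2])/d[:,2])[:,None]
def cloud(c):
    h,w=c['depth'].shape; v,u=np.mgrid[:h,:w]
    o,d,_=ray(c,np.c_[u.ravel(),v.ravel()]); return (o+d*c['depth'].reshape(-1,1)).reshape(h,w,3)
def proj(c,p):
    P=np.linalg.inv(np.array(c['pose'])); 
    return cv2.projectPoints(np.array(p,float).reshape(-1,3),cv2.Rodrigues(P[:3,:3])[0],P[:3,3],K(c),np.array(c['distortion'],float))[0].reshape(-1,2)
E
python3 - <<'E'
from h import *
a=grab('top','top0');b=grab('scene','scene0')
cv2.imwrite('pics/both0.png',cv2.resize(np.vstack([a['pixels'],b['pixels']])[:,:,::-1],None,fx=.78,fy=.78))
print(np.array(a['pose']).round(3),np.array(b['pose']).round(3),a['distortion'],a['fovy'],b['fovy'])
o=bot.get_obs();print(o)
E
```

```text
[[ 0.022 -0.991  0.135  0.377]
 [-1.    -0.02   0.011 -0.058]
 [-0.008 -0.136 -0.991  1.068]
 [ 0.     0.     0.     1.   ]] [[ 0.584 -0.38   0.717 -0.089]
 [-0.812 -0.288  0.509 -0.491]
 [ 0.013 -0.879 -0.476  0.513]
 [ 0.     0.     0.     1.   ]] [-0.09812605  0.          0.          0.          0.        ] 53.2885529226313 53.086298086302875
{'t': 0.1, 'q': array([ 1.02590071,  0.47772948,  0.02236181,  1.55635827, -0.01151677,
        1.10926574, -0.08308925]), 'joint_vel': array([-0.00042751, -0.00128223,  0.00021897, -0.00180011, -0.00077622,
       -0.00087686,  0.0017008 ]), 'joint_torque': array([ 4.24347381e-03, -5.97759283e+01,  1.61348607e+00, -2.81953812e+01,
        1.28523240e-02,  4.97762507e-03, -3.84472912e-06]), 'eef_pos': array([ 0.2853115 , -0.6111549 ,  0.23041281]), 'tool_rot': array([-7.82761826e-04,  9.76244843e-01,  2.16668732e-01, -2.31435823e-04]), 'contact_force': array([0.44376734, 0.00955269, 0.56644188]), 'torque': array([0.00407828, 0.02943614, 0.01118178]), 'grasp_force': 0.0, 'gripper_width': 0.9973203882264625}
```

View pics/both0.png

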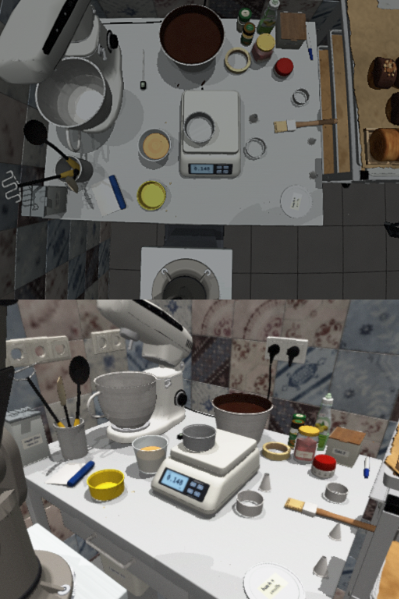

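The top view (upper half, native = ×1.28) shows the scale around (270,173), with the steel bowl on its pan at (256,164). The yellow look-alike is at (195,250) on the table, and the tub is at (198,187). The nozzle and cutter are right of the scale. I'll measure the pan and bowl next.

```bash
cat > meas.py <<'E'
from h import *
def bowl(c,pc=None):
    p=cloud(c); near=(abs(p[...,0]-.6)<.25)&(abs(p[...,1]+.06)<.25)
    m=near&(abs(p[...,2]-.1565)<.006)&(c['depth']>0)
    q=p[m]
    if pc is not None: q=q[np.hypot(*(q[:,:2]-pc).T)<.12]
    (x,y),r=cv2.minEnclosingCircle(q[:,:2].astype(np.float32)); return x,y,r,len(q)
E
python3 - <<'E'
from meas import *
for n in ('top0','scene0'):
    c=pickle.load(open(f'pics/{n}.pkl','rb')); p=cloud(c)
    m=((abs(p[...,2]-.1115)<.006)&(abs(p[...,0]-.55)<.3)&(abs(p[...,1]+.06)<.18)).astype(np.uint8)
    k,l,s,_=cv2.connectedComponentsWithStats(m); i=1+np.argmax(s[1:,4]); q=p[l==i]
    print(n,s[i],'z',np.median(q[:,2]),cv2.minAreaRect(q[:,:2].astype(np.float32)))
    z=p[...,2]; print(np.histogram(z[(abs(p[...,0]-.6)<.1)&(abs(p[...,1]+.06)<.12)],bins=np.arange(-.01,.2,.01)))
    try: print('bowl',bowl(c))
    except Exception as e: print(e)
a=pickle.load(open('pics/top0.pkl','rb'));b=pickle.load(open('pics/scene0.pkl','rb'))
A=cv2.resize(a['pixels'][90:250,170:370],None,fx=2.9,fy=2.9,interpolation=2);B=cv2.resize(b['pixels'][140:290,160:360],None,fx=2.0,fy=2.0,interpolation=2)
B=cv2.copyMakeBorder(B,0,0,0,A.shape[1]-B.shape[1],0)[:300] ; 
cv2.imwrite('pics/c1.png',A[:,:,::-1])
E
```

```text
top0 [ 235  116   71   80 4235] z 0.11156182288734973 ((0.583263635635376, -0.0738697275519371), (0.20750603079795837, 0.18101738393306732), 0.9016697406768799)
(array([ 269,  324,    0,    2,    8,    5,    6,    9,  139,  268,   50,
        680, 3917,   61,   70,   69,  219,    6,    0,    0]), array([-0.01,  0.  ,  0.01,  0.02,  0.03,  0.04,  0.05,  0.06,  0.07,
        0.08,  0.09,  0.1 ,  0.11,  0.12,  0.13,  0.14,  0.15,  0.16,
        0.17,  0.18,  0.19]))
bowl (0.6554216146469116, -0.061348557472229004, 0.15378256142139435, 220)
scene0 [ 219  165  110   53 2556] z 0.11148277419391811 ((0.5795907974243164, -0.07668360322713852), (0.20958691835403442, 0.18060147762298584), 0.1476571410894394)
(array([  68,  100,   21,   45,  110,  142,  147,  157,  191,  294,  121,
        212, 1923,  280,  301,  328,  292,    0,    0,    0]), array([-0.01,  0.  ,  0.01,  0.02,  0.03,  0.04,  0.05,  0.06,  0.07,
        0.08,  0.09,  0.1 ,  0.11,  0.12,  0.13,  0.14,  0.15,  0.16,
        0.17,  0.18,  0.19]))
bowl (0.5499931573867798, -0.037546850740909576, 0.051943667232990265, 268)
```

View pics/c1.png

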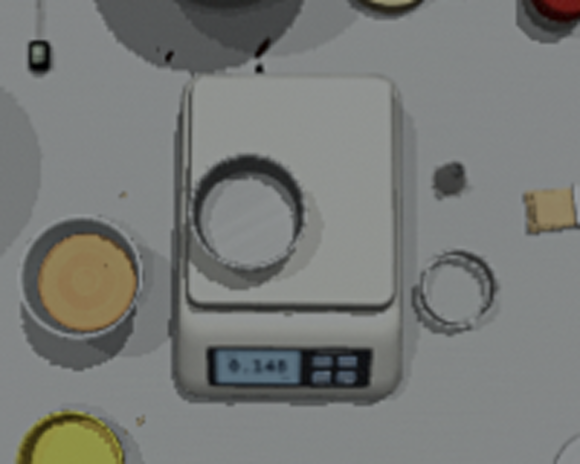

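Only the bare steel bowl at crop (248,212) on the pan fits. The yellow one at crop (70,450) stands on the table and is the look-alike. The four keys are at crop (320–348, 361–377), so tare, the upper right one, is near (347,361). Next I'll refine the rim and key positions.

```bash
cat >> meas.py <<'E'
from scipy.optimize import least_squares
def rim(c,pc=(.575,-.06),zlo=.148):
    p=cloud(c); q=p[(np.hypot(p[...,0]-pc[0],p[...,1]-pc[1])<.11)&(p[...,2]>zlo)&(p[...,2]<.163)&(c['depth']>0)]
    s=least_squares(lambda v:np.hypot(q[:,0]-v[0],q[:,1]-v[1])-v[2],[*np.median(q[:,:2],0),.049],loss='soft_l1',f_scale=.002)
    return s.x,len(q),np.median(abs(s.fun))
E
python3 - <<'E'
from meas import *
for n in ('top0','scene0'):
    c=pickle.load(open(f'pics/{n}.pkl','rb')); print(n,rim(c))
    # display+keys dark plate and key blobs
    hsv=cv2.cvtColor(c['pixels'],cv2.COLOR_RGB2HSV); p=cloud(c)
    near=(abs(p[...,0]-.43)<.06)&(abs(p[...,1]+.08)<.12)&(p[...,2]>.02)&(p[...,2]<.1)
    m=(near&(hsv[...,1]>60)&(hsv[...,2]>75)).astype(np.uint8)
    k,l,s,ce=cv2.connectedComponentsWithStats(m,connectivity=4)
    for i in range(1,k):
        if s[i,4]>4: print(s[i],ce[i].round(1),np.median(p[l==i],0).round(4))
    d=proj(c,[[.582-.151,-.075-.052,.065],[.582-.151,-.075-.03,.065],[.418,-.127,.052],[.418,-.105,.052]]);print(d.round(1))
    x0,y0=d.mean(0).astype(int); cr=c['pixels'][y0-20:y0+20,x0-30:x0+30]
    cv2.imwrite(f'pics/k_{n}.png',cv2.resize(cr,None,fx=7,fy=7,interpolation=0)[:,:,::-1]); print(x0-30,y0-20)
a=cv2.imread('pics/k_top0.png');b=cv2.imread('pics/k_scene0.png');cv2.imwrite('pics/k.png',np.vstack([a,b]))
E
```

```text
top0 (array([ 0.5539163 , -0.03711566,  0.04763155]), 237, np.float64(0.0010782132168753594))
[245 211  28  11 293] [258.4 216. ] [ 0.4285 -0.0458  0.0564]
[278 213   6   3  11] [280.7 213.6] [ 0.437  -0.1057  0.0667]
[287 213   6   3  15] [289.6 213.8] [ 0.4352 -0.1293  0.0669]
[278 218   4   4   9] [279.  218.9] [ 0.4221 -0.1012  0.0538]
[287 218   5   3   8] [289.6 218.6] [ 0.4251 -0.1302  0.0549]
[[289.  215.6]
 [280.6 215.4]
 [288.6 220.8]
 [280.3 220.6]]
254 198
scene0 (array([ 0.55089751, -0.03842095,  0.04776012]), 353, np.float64(0.0010106756552702087))
[206 217  37  30 654] [223.9 231.6] [ 0.4264 -0.05    0.0571]
[243 233   9   8  44] [247.4 236.5] [ 0.4311 -0.1068  0.0656]
[252 237   9   8  45] [256.3 240.2] [ 0.4323 -0.1292  0.066 ]
[239 242   9   8  43] [243.4 245.2] [ 0.419  -0.1076  0.0519]
[248 245   9   8  51] [252.1 248.8] [ 0.4177 -0.1285  0.0524]
[[255.1 240.2]
 [246.3 236.4]
 [251.2 248.6]
 [242.4 244.7]]
218 222
```

View pics/k.png

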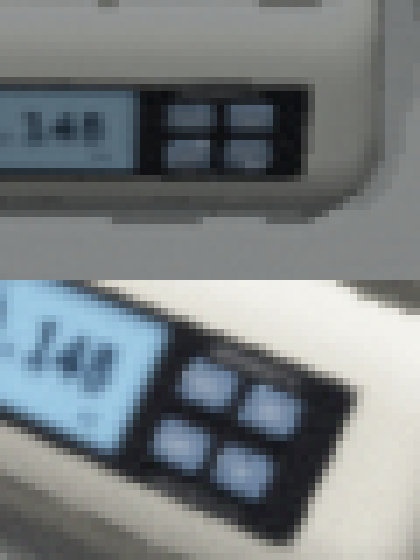

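The tare key measures about (0.432,-0.1285,0.065), the pan centre (0.583,-0.0755) and the bowl (0.5525,-0.038). All of these agree with the given geometry. I'll push 48 mm at yaw −51° with the half-open fingertips straddling the rim, starting from the far side at (0.5025, 0.0245).

```bash
python3 -m jog '[[2,-2,0,0.1],[5,-5,0,0.2],[8,-8,0,0.3],[11,-11,0,0.4],[14,-14,0,0.5],[17,-17,0,0.6],[20,-20.5,0,0.7],[23,-23.5,0,0.8],[26,-27,0,0.9],[29,-30,0,1.0],[32,-33,0,1.1],[35,-36,0,1.2],[38,-39.5,0,1.3],[41,-42.5,0,1.33],[44,-46,0,1.33],[46.5,-48.4,0,1.33],[46.5,-48.4,0,1.33],[46.5,-48.4,0,1.33],[46.5,-48.4,0,1.33],[46.5,-48.4,0,1.33]]' -0.2 20
python3 -c "
from h import *
o=bot.get_obs();print(o['eef_pos'],o['tool_rot'],o['gripper_width'],o['t'])"
```

```text
t: 1.77
eef_pos: [0.5017, 0.0229, 0.2308]
tool_rot: [0.001, 0.902, -0.432, -0.0]
contact_force: [-0.4, -0.7, -1.1]
gripper_width: 0.599
grasp_force: 0.0
[0.50167909 0.0228697  0.23083712] [ 5.66713378e-04  9.01863424e-01 -4.32020712e-01 -3.84875355e-04] 0.5986741637604363 1.7667
```

```bash
python3 -m jog '[[0,0,1.5,0],[0,0,3.5,0],[0,0,5.5,0],[0,0,7.5,0],[0,0,9,0],[0,0,10,0],[0,0,10.4,0],[0,0,10.4,0]]'
python3 - <<'E'
from meas import *
c=grab('top','top1');b=grab('scene','sc1')
A=cv2.resize(c['pixels'][90:250,170:370],(500,400),interpolation=2);B=cv2.resize(b['pixels'][130:270,160:335],(500,400),interpolation=2)[:, :300]
cv2.imwrite('pics/c2.png',np.hstack([A,B])[:,:,::-1])
E
```

```text
t: 2.43
eef_pos: [0.5016, 0.0225, 0.1267]
tool_rot: [0.001, 0.902, -0.433, -0.001]
contact_force: [-0.7, -0.1, 0.8]
gripper_width: 0.602
grasp_force: 0.0
```

View pics/c2.png

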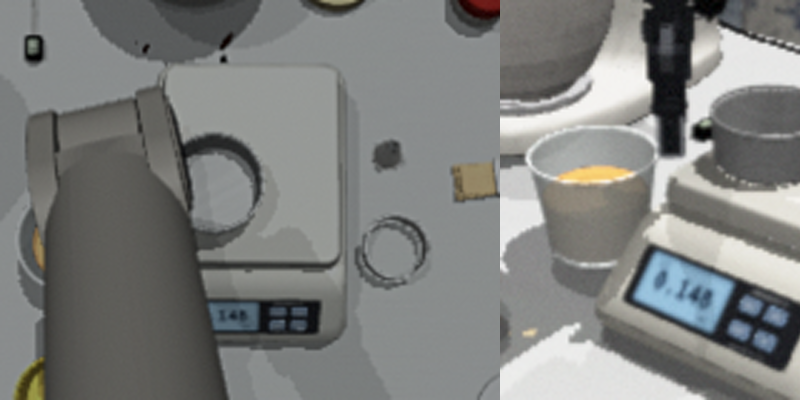

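The fingers are down beside the bowl and touching nothing (tip at right-panel (672,150), rim edge at (712,130)). Now a slow push, stopping a little short.

```bash
python3 -m jog '[[0.6,-0.2,0,0],[1.2,-0.2,0,0],[1.6,-0.2,0,0],[2.0,-0.2,0,0],[2.3,-0.2,0,0],[2.6,-0.2,0,0],[2.9,-0.2,0,0],[3.2,-0.2,0,0],[3.5,-0.2,0,0],[3.8,-0.2,0,0],[4.1,-0.2,0,0],[4.4,-0.2,0,0],[4.7,-0.2,0,0],[5.0,-0.2,0,0],[5.3,-0.2,0,0],[5.6,-0.2,0,0],[5.9,-0.2,0,0],[6.2,-0.2,0,0],[6.4,-0.2,0,0],[6.4,-0.2,0,0]]'
python3 - <<'E'
from meas import *
for n in ('top','scene'):
    c=grab(n,n+'2'); p=cloud(c); 
    q=p[(np.hypot(p[...,0]-.575,p[...,1]+.066)<.09)&(p[...,2]>.15)&(p[...,2]<.162)]
    print(n,rim(c,(.58,-.07)), np.hypot(q[:,0],q[:,1]).size)
b=pickle.load(open('pics/scene2.pkl','rb'));c=pickle.load(open('pics/top2.pkl','rb'))
A=cv2.resize(c['pixels'][90:250,170:370],(500,400),interpolation=2);B=cv2.resize(b['pixels'][130:270,200:305],(300,400),interpolation=2)
cv2.imwrite('pics/c3.png',np.hstack([A,B])[:,:,::-1])
E
```

```text
t: 4.2
eef_pos: [0.5442, -0.0255, 0.1273]
tool_rot: [0.0, 0.902, -0.432, 0.0]
contact_force: [0.4, 1.3, 0.4]
gripper_width: 0.598
grasp_force: 0.1
top (array([ 0.579314  , -0.0652271 ,  0.04851349]), 81, np.float64(0.0011266021215657826)) 74
scene (array([ 0.57398399, -0.06533453,  0.04922627]), 393, np.float64(0.0022660693484486613)) 319
```

View pics/c3.png

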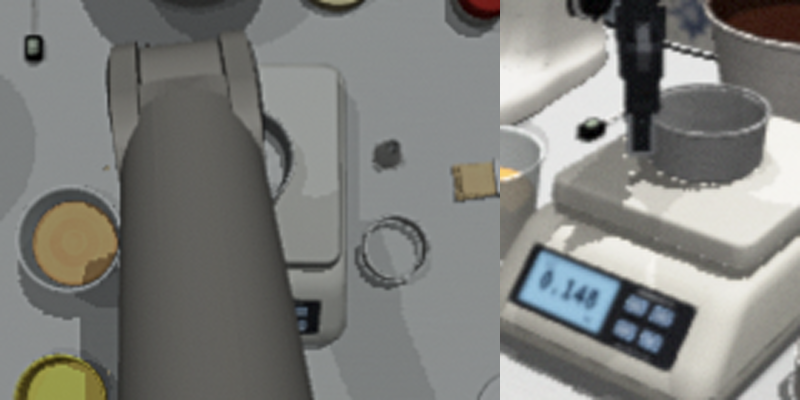

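The bowl (right panel, rim centre (710,112)) has been pushed upright to about (0.576,-0.066), with roughly 11 mm left to go. I'll finish the push, back off and rise.

```bash
python3 -m jog '[[0.3,0,0,0],[0.5,0,0,0],[0.7,0,0,0],[0.9,0,0,0],[1.1,0,0,0],[1.1,0,0,0],[0.6,0,0,0],[-0.5,0,0,0],[-2,0,0,0],[-4,0,0,0],[-5,0,-1,0],[-5,0,-4,0],[-5,0,-7,0],[-6,0,-9,0],[-8,0,-9,0],[-11,0,-9,0],[-13,0,-9,0],[-13,0,-9,0],[-13,0,-9,0]]'
python3 - <<'E'
from meas import *
for n in ('top','scene'):
    c=grab(n,n+'3'); p=cloud(c); print(n,rim(c,(.583,-.075)))
    m=((abs(p[...,2]-.1115)<.006)&(abs(p[...,0]-.55)<.3)&(abs(p[...,1]+.06)<.18)).astype(np.uint8)
    k,l,s,_=cv2.connectedComponentsWithStats(m); i=1+np.argmax(s[1:,4]); q=p[l==i]
    print(cv2.minAreaRect(q[:,:2].astype(np.float32)))
b=pickle.load(open('pics/scene3.pkl','rb'));c=pickle.load(open('pics/top3.pkl','rb'))
A=cv2.resize(c['pixels'][90:250,170:370],(500,400),interpolation=2);B=cv2.resize(b['pixels'][130:270,200:305],(300,400),interpolation=2)
cv2.imwrite('pics/c4.png',np.hstack([A,B])[:,:,::-1])
E
```

```text
t: 5.88
eef_pos: [0.4614, 0.0777, 0.2182]
tool_rot: [-0.0, 0.903, -0.43, 0.001]
contact_force: [1.1, -0.5, 0.8]
gripper_width: 0.602
grasp_force: 0.0
top (array([ 0.58601887, -0.07459631,  0.04773854]), 236, np.float64(0.001039963339739082))
((0.5831444263458252, -0.07381510734558105), (0.20697422325611115, 0.18136174976825714), 0.8311005234718323)
scene (array([ 0.58288466, -0.07587663,  0.04775331]), 348, np.float64(0.0009779919508940138))
((0.5787770748138428, -0.07569172233343124), (0.2077316790819168, 0.18080705404281616), 1.2079362869262695)
```

View pics/c4.png

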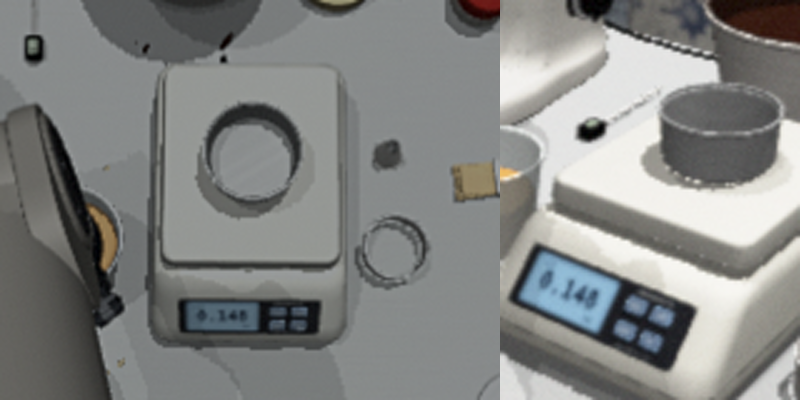

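The bowl stands at about (0.584,-0.075), centred to within 3 mm and with the hand clear. Next I'll shut the fingers, turn them to line up with the panel, and hover over the tare key to measure the tip.

```bash
python3 -m jog '[[1.5,2,0,0.1],[3.5,4.5,0,0.2],[5.5,7,0,0.3],[8,9.5,0,0.4],[10.5,12.5,0,0.5],[12.5,15,0,0.6],[13.4,16.2,0,0.66],[13.4,16.2,2,0.66],[13.4,16.2,4,0.66],[13.4,16.2,6,0.66],[13.4,16.2,8,0.66],[13.4,16.2,9.5,0.66],[13.4,16.2,10.5,0.66],[13.4,16.2,10.5,0.66],[13.4,16.2,10.5,0.66],[13.4,16.2,10.5,0.66]]' 1 20
python3 - <<'E'
from meas import *
b=grab('scene','scene4'); p=cloud(b); e=bot.get_obs(); t=e['eef_pos']; print(t,e['tool_rot'])
d=p-t
for lo in (-.005,.003,.01,.02):
    q=d[(np.hypot(d[...,0],d[...,1])<.04)&(d[...,2]>lo)&(d[...,2]<lo+.01)]
    if len(q): print(lo,len(q),np.percentile(q,[2,50,98],axis=0).round(4).tolist())
x,y=proj(b,t)[0].astype(int); print(x,y)
cv2.imwrite('pics/c5.png',cv2.resize(b['pixels'][y-60:y+50,x-60:x+60],None,fx=5,fy=5,interpolation=2)[:,:,::-1])
E
```

```text
t: 7.32
eef_pos: [0.4207, -0.1302, 0.1129]
tool_rot: [-0.0, 0.713, -0.701, 0.0]
contact_force: [0.1, -0.6, -0.0]
gripper_width: -0.003
grasp_force: 0.0
[ 0.42083961 -0.13013673  0.11310227] [-3.90105794e-04  7.13059881e-01 -7.01102712e-01  6.63914950e-04]
-0.005 13 [[-0.0091, -0.0103, -0.0002], [-0.0067, -0.0027, 0.0016], [-0.0044, 0.0071, 0.0041]]
0.003 44 [[-0.014, -0.0119, 0.005], [-0.008, -0.0081, 0.0092], [0.0053, 0.0042, 0.0124]]
0.01 59 [[-0.0153, -0.0119, 0.0104], [-0.0111, -0.0073, 0.0149], [0.0052, 0.0056, 0.0194]]
0.02 67 [[-0.015, -0.0119, 0.0202], [-0.0116, -0.0068, 0.0247], [0.0042, 0.0061, 0.0293]]
253 222
```

View pics/c5.png

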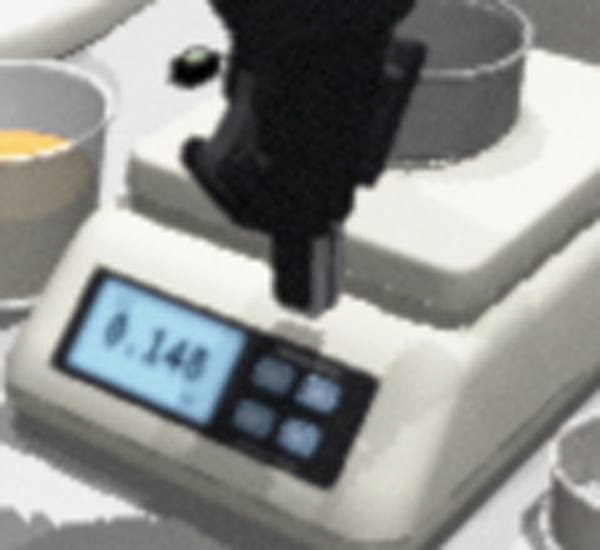

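The shut tip hovers above and behind the upper keys (crop tip (310,310), tare key (320,390)). I'll check the tip's profile for flare before pressing.

```bash
python3 - <<'E'
from meas import *
b=pickle.load(open('pics/scene4.pkl','rb')); p=cloud(b); t=np.array([.4208,-.1301,.1131]); d=p-t
m=(np.hypot(d[...,0],d[...,1])<.045)&(d[...,2]>-.004)&(d[...,2]<.03)
for v in np.unique(np.where(m)[0]):
    u=np.where(m[v])[0]; print(v,' '.join(f'{int(u_)}:'+','.join('%d'%k for k in (d[v,u_]*1e3).round()) for u_ in u))
E
```

```text
211 260:4,-11,28
212 247:-14,6,29 248:-13,4,29 249:-12,3,29 250:-11,1,29 251:-12,-2,30 258:-2,-11,29 259:1,-11,27 260:4,-11,26
213 247:-13,7,25 248:-15,3,28 249:-14,1,28 250:-13,0,28 251:-14,-3,29 254:-9,-7,28 255:-5,-7,27 256:-8,-10,29 257:-6,-11,28 258:-4,-13,28 259:2,-11,25 260:4,-11,24
214 247:-14,6,24 248:-13,4,24 249:-14,1,26 250:-14,-1,27 251:-13,-3,27 252:-15,-6,29 253:-13,-7,28 254:-11,-8,28 255:-8,-8,26 256:-6,-9,26 257:-4,-10,25 258:-2,-11,24 259:0,-12,24 260:4,-11,21
215 247:-13,6,21 248:-14,3,23 249:-13,2,23 250:-13,-1,24 251:-13,-3,25 252:-15,-6,27 253:-12,-7,26 254:-9,-7,24 255:-7,-8,24 256:-9,-11,25 257:-7,-12,25 258:-2,-11,23 259:1,-11,21 260:6,-10,18
216 247:-15,5,21 248:-14,4,20 249:-15,0,22 250:-12,1,20 251:-13,-3,22 252:-13,-5,23 253:-12,-7,24 254:-10,-7,23 255:-6,-7,20 256:-8,-10,23 257:-5,-11,22 258:-3,-11,20 259:2,-11,18 260:5,-11,17
217 247:-15,5,18 248:-15,3,19 249:-14,1,20 250:-14,-1,20 251:-15,-4,22 252:-14,-6,22 253:-14,-8,22 254:-11,-8,21 255:-7,-8,19 256:-7,-10,20 257:-5,-11,19 258:-3,-12,19 259:1,-11,16 260:5,-11,14
218 247:-14,6,15 248:-15,2,17 249:-1
[... 425 characters left out ...]
-7,16 253:-13,-7,15 254:-10,-8,14 255:-7,-8,12 256:-7,-10,14 257:-5,-11,12 258:-2,-11,11 259:2,-11,9 260:6,-10,7
221 248:-13,4,9 249:-14,1,10 250:-14,-1,11 251:-14,-3,12 252:-13,-5,12 253:-13,-8,13 254:-9,-7,11 255:-6,-7,9 256:-7,-10,11 257:-3,-10,9 258:-3,-12,10 259:1,-11,7 260:5,-11,6
222 248:-8,7,3 249:-12,3,7 250:-13,-1,8 251:-13,-3,9 252:-14,-6,11 253:-14,-8,12 254:-9,-7,9 255:-8,-9,9 256:-8,-11,10 257:-5,-11,8 258:-2,-11,7 259:1,-11,5
223 249:-7,6,1 250:-7,4,1 251:-6,2,2 252:-11,-4,6 253:-14,-8,9 254:-9,-7,6 255:-7,-8,6 256:-8,-11,7 257:-5,-11,6 258:-3,-12,6
224 251:-7,2,0 252:-8,-2,2 253:-6,-3,1 254:-9,-7,4 255:-6,-7,3 256:-8,-11,6 257:-4,-10,3
225 254:-6,-5,0 255:-7,-8,1 256:-6,-10,2
```

The tip's backs have a 45° chamfer (from ±6.5 mm at the tip to ±13.5 mm at 7 mm up), which lies parallel to the panel. From the present x,y that chamfer lands on the tare key only. I'll descend in stages and watch the force.

```bash
python3 -m jog '[[0,0,1,0],[0,0,2.2,0],[0,0,3.2,0],[0,0,4,0],[0,0,4.3,0],[0,0,4.3,0]]'; for i in 1; do python3 -m jog '[[0,0,0.1,0],[0,0,0.2,0],[0,0,0.3,0],[0,0,0.3,0]]'; done
```

```text
t: 7.87
eef_pos: [0.4201, -0.1297, 0.0692]
tool_rot: [0.0, 0.713, -0.701, -0.0]
contact_force: [-0.4, 0.2, 0.1]
gripper_width: 0.002
grasp_force: 0.0
t: 8.2
eef_pos: [0.4203, -0.1297, 0.0665]
tool_rot: [-0.0, 0.713, -0.701, 0.0]
contact_force: [-0.8, 0.4, 0.0]
gripper_width: 0.005
grasp_force: 0.0
```

```bash
python3 -m jog '[[0,0,0.1,0],[0,0,0.2,0],[0,0,0.3,0],[0,0,0.3,0]]'
```

```text
t: 8.53
eef_pos: [0.42, -0.1296, 0.0631]
tool_rot: [0.0, 0.713, -0.701, -0.0]
contact_force: [-0.4, 0.5, 0.2]
gripper_width: 0.002
grasp_force: 0.0
```

```bash
python3 -m jog '[[0,0,0.1,0],[0,0,0.2,0],[0,0,0.2,0]]'
```

```text
t: 8.78
eef_pos: [0.42, -0.1296, 0.0611]
tool_rot: [0.0, 0.713, -0.701, -0.0]
contact_force: [-0.5, 0.8, 0.1]
gripper_width: 0.0
grasp_force: 0.0
```

```bash
python3 -m jog '[[0,0,0.1,0],[0,0,0.1,0]]'
```

```text
t: 8.95
eef_pos: [0.4201, -0.1296, 0.0602]
tool_rot: [0.0, 0.713, -0.701, -0.0]
contact_force: [0.1, 0.6, -0.7]
gripper_width: -0.001
grasp_force: 0.0
```

```bash
python3 -m jog '[[0,0,0.1,0],[0,0,0.1,0]]'
```

```text
t: 9.12
eef_pos: [0.4201, -0.1296, 0.0592]
tool_rot: [0.0, 0.713, -0.701, -0.0]
contact_force: [-0.7, -0.6, -0.8]
gripper_width: 0.001
grasp_force: 0.0
```

```bash
python3 -m jog '[[0,0,0.1,0],[0,0,0.1,0]]'
```

```text
t: 9.28
eef_pos: [0.4202, -0.1297, 0.0583]
tool_rot: [0.0, 0.713, -0.701, 0.0]
contact_force: [-0.7, 0.6, -0.0]
gripper_width: -0.0
grasp_force: 0.5
```

```bash
python3 -m jog '[[0,0,0.1,0],[0,0,0.1,0]]'
```

```text
t: 9.45
eef_pos: [0.4203, -0.1297, 0.0574]
tool_rot: [-0.0, 0.713, -0.701, 0.0]
contact_force: [-0.8, 0.3, 3.8]
gripper_width: 0.003
grasp_force: 1.6
```

```bash
python3 -m jog '[[0,0,0.05,0],[0,0,0.05,0]]'
```

```text
t: 9.62
eef_pos: [0.4204, -0.1297, 0.057]
tool_rot: [-0.0, 0.713, -0.701, 0.0]
contact_force: [-0.1, 0.1, 4.1]
gripper_width: 0.001
grasp_force: 2.2
```

```bash
python3 -m jog '[[0,0,0.05,0],[0,0,0.05,0],[0,0,0.05,0]]'
```

```text
t: 9.87
eef_pos: [0.4205, -0.1297, 0.0568]
tool_rot: [-0.0, 0.713, -0.701, 0.0]
contact_force: [-1.8, 0.1, 8.3]
gripper_width: -0.001
grasp_force: 3.8
```

```bash
python3 -m jog '[[0,0,0.06,0],[0,0,0.06,0],[0,0,0.06,0]]'
```

```text
t: 10.12
eef_pos: [0.4206, -0.1298, 0.0566]
tool_rot: [-0.0, 0.713, -0.701, 0.0]
contact_force: [-2.8, 1.1, 14.9]
gripper_width: -0.001
grasp_force: 6.6
```

```bash
python3 - <<'E'
from meas import *
b=grab('scene','scene5')
cv2.imwrite('pics/c6.png',cv2.resize(b['pixels'][195:275,195:295],None,fx=6,fy=6,interpolation=2)[:,:,::-1])
print(rim(b,(.583,-.075)))
E
```

```text
(array([ 0.58284974, -0.07578026,  0.04776699]), 177, np.float64(0.0009419400797341729))
```

View pics/c6.png

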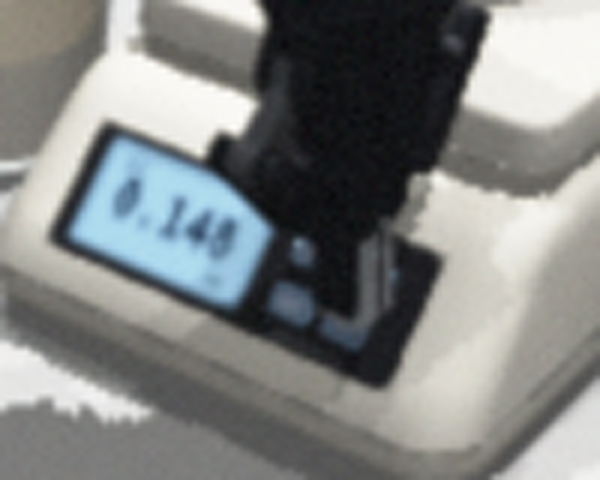

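The tip sits on the tare key: a corner of it shows at crop (392,270), and the lower right key at (345,330) is still uncovered. The force doubled for almost no further travel, so the key is at its stop, and the bowl is unmoved. Withdrawing.

```bash
python3 -m jog '[[0,0,-0.3,0],[0,0,-1,0],[0,0,-2.5,0],[0,0,-5,0],[0,0,-8,0],[0,0,-11,0],[0,0,-14,0],[3,0,-16,0],[6,0,-16,0],[9,0,-16,0],[12,0,-16,0],[15,0,-16,0],[18,0,-16,0],[20,0,-16,0],[20,0,-16,0],[20,0,-16,0]]'
python3 - <<'E'
from meas import *
b=grab('scene','scene6');c=grab('top','top6')
print(rim(b,(.583,-.075)),rim(c,(.583,-.075)))
A=cv2.resize(c['pixels'][90:250,170:370],(450,360),interpolation=2);B=cv2.resize(b['pixels'][210:270,190:275],(350,247),interpolation=2)
cv2.imwrite('pics/c7.png',np.hstack([A,cv2.copyMakeBorder(B,0,113,0,0,0)])[:,:,::-1])
E
```

```text
t: 11.5
eef_pos: [0.4231, -0.3304, 0.2156]
tool_rot: [0.0, 0.712, -0.702, -0.0]
contact_force: [0.8, 0.5, -0.3]
gripper_width: -0.001
grasp_force: 0.0
(array([ 0.58274777, -0.07588619,  0.04777501]), 343, np.float64(0.0009259397555488671)) (array([ 0.58599609, -0.07463679,  0.04772674]), 240, np.float64(0.0010265782459138659))
```

View pics/c7.png

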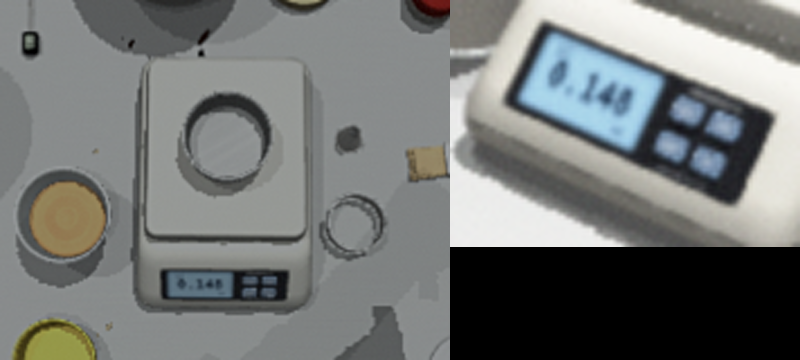

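The bowl is still centred, all four keys are out and the other things are unmoved. The display still reads 0.148, which looks like a fixed picture: about 1.7 mm of vertical travel and 15 N mean the key went fully in. Handing in.

```bash
python3 -c "
from station import bot
print(bot.hand_in())"
```

```text
the job is handed in; nothing more can be done
None
```

I pushed the bowl to within about 3 mm of the pan's middle, pressed the tare key to its stop at about 15 N, withdrew clear and handed the job in; the display still read 0.148 afterwards, so the press is judged from force and travel, not from the readout.

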